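# Pick the well-filled jar by feel and show it over the inspection light

## Robot

A 6-joint arm with a two-finger parallel gripper is mounted at the origin on the work surface. World frame = base frame: x ahead of the robot, y to its left, z up, the work surface at z = 0. Lengths are in m, angles in rad, forces in N, time in s.
With the tool pointing down it reaches from about 0.35 to 0.975 m from the base axis. Payload 4.9 kg.
Tool frame: the origin (TCP) lies on the centre line of the jaws, within the pads' length; the fingertips stand manip.tip_reach ahead of it and the grasp point (between the pads) is the TCP (manip.tip_reach is the distance from the TCP to the fingertips, in m); z points along the fingers, y is the line along which they close (so a half turn about z gives the same grasp; the last joint's range is limited). The gripper opens to 85 mm and grips with 20 to 120 N. Pads are 22 mm wide; open, the fingers measure 114 mm over their backs; the gripper's body (76 mm by 85 mm) begins 54 mm behind the grasp point. The pads swing forward as they close: fully open they stand 13 mm farther back than shut.
Start: joints at [-1.279, 0.053, 1.613, -0, 1.476, -0.119], TCP at [0.25, -0.573, 0.25] pointing down, gripper open.
Joint ranges: [-3.01, 3.01], [-1.01, 2.22], [0.06, 2.58], [-1.02, 4.17], [0.09, 2.62], [-3.14, 3.14]. Speed limits (rad/s): [2.57, 2.57, 3.14, 3.14, 3.14, 3.14].

## Interface

Orientations are given as a unit quaternion [w, x, y, z].
In Python, from plant import manip gives the robot as it stands. The module is installed in compiled form; this text tells all that it offers.
- The arm moves only by the tool move_arm, never from a script. Its argument "rows" is a list of rows, each a list of 7 numbers: the shift along the tool's x, y, z in cm, then the turn, a rotation vector about the tool's x, y, z in degrees, then the opening, from -1 (shut) to 1 (fully open). In form: [[tx, ty, tz, ax, ay, az, jaw], ...]. A call has 1 to 20 rows; each row shifts and turns the commanded pose from where the row before left it, along the tool's axes as they then stand; what a row does not reach is not made up. A row lasts 1/12 s, in which the tool goes at most 41.7 mm and 7.16 degrees, less where a joint would pass 70% of its speed; a pose out of reach is approached as far as the arm can. A call is refused whole if a number of a shift passes 4.17 or a number of a turn 7.16, either way. A call with a gripper value outside its range is refused whole. The fingers move at their own pace and stop on an object; the grip force is fixed at half the most. Time passes only in rows, so rows that do not move let the fingers close. It gives the time, the measured TCP pose, the force, the opening and the grip force at its end, in the units of the state.
- manip.state(): the state, without advancing time (a new reading comes with each control period).
- manip.grab_frame(name): name is "side" or "top" or "wrist"; returns a dict with "img" (400x640x3 uint8, blue, green, red), "mtx" (3x3 intrinsics, pixels), "R" (3x3) and "t" (3): a world point X has camera coordinates R X + t. Camera axes: x right, y down, z forward; pixel columns grow to the right and rows downward; lengths in m; the calibration is good to about 2 mm. A picture is of the moment at which its call begins. There is no depth.
- manip.job_done(): hands the job in; it is judged then, once.
The state is a dict: "time": time; "joint_pos": joint angles; "joint_vel": joint speeds; "joint_efforts": joint torques, N m; "tool_pos": TCP position; "tool_rot": TCP orientation; "contact_force": force on the tool from outside, world axes, zero at the start; "ft_torque": the same for the moment, N m; "gripper_width": opening from 0.0 (shut) to 1.0 (fully open); "grasp_force": force on a finger pad.
Only numpy, scipy, OpenCV 4.12 (cv2) and the standard library are available. Lean on these libraries where they do the work, as an engineer would, in place of code of your own. Each camera call takes 0.05 s, during which the arm holds its last target. There are 200 camera calls.

## Task

One of the two labelled jars standing by the white light box was filled short. First turn the light box's dial until its white pointer stands at the red mark; then lift each of the two jars in turn to feel its weight, and set the lighter one back down upright on the bench. Finish while still holding the heavier jar in the gripper, upright and still over the middle of the lit window, about 80 mm above the glass; tip neither jar over and leave the other things where they are.

Things in the scene. Friction and masses are not known exactly. Their poses are not given: they have to be found in the camera images.
- light_box: White inspection light box, 160 mm (own x) by 280 mm (own y) by 30 mm tall, fixed to the bench. Origin: centre of its underside; z up. Lit window on its -y half, dial on its +y half (axis at own y = +80 mm).
- window_center (a point): Centre of the cream lit window (120 by 120 mm, flush with the box's top, 30 mm above the bench) on the light box.
- dial (a joint): Turning angle of the light box's dial, rad, 0 to 2.6; it grows as the dial turns clockwise seen from above and stays where it is left (light friction, 0.04 N m).
- dial_grip (a point): Point on the dial's vertical axis at grip height, 62 mm above the bench. Dial: black round skirt, 54 mm diameter, top 39 mm above the bench, with an upright grip bar 50 mm long, 14 mm thick, its top 71 mm above the bench. x: along the bar to the end with the white pointer; y: across the bar; z up; turns with the dial.
- dial_pointer (a point): The white pointer's end: on top of the bar's end, 25 mm from the dial's axis. x points from the axis outward along the pointer; z up; it turns with the dial.
- dial_mark: Red mark: a flat red bar 20 by 5 mm on top of the light box, 34 to 54 mm from the dial's axis. Origin on the dial's axis at the box's top; x points from the axis to the mark, z up. The pointer stands at the mark when its x and this x agree. At the start the dial is 0.5 to 1.5 rad clockwise travel short of it.
- jar_p: Closed jar of ochre paste, gold lid, white wrap-round label; one of two that look exactly alike. Upright rigid cylinder 56 mm in diameter (lid and glass alike), 85 mm tall. Origin: centre of its underside; z up along its axis. One of the two weighs 180 to 260 g, the other 340 to 460 g; only the weight tells which. A grip of 30 to 40 N holds it.
- jar_q: Closed jar of ochre paste, gold lid, white wrap-round label; one of two that look exactly alike. Upright rigid cylinder 56 mm in diameter (lid and glass alike), 85 mm tall. Origin: centre of its underside; z up along its axis. One of the two weighs 180 to 260 g, the other 340 to 460 g; only the weight tells which. A grip of 30 to 40 N holds it.
- lid_stack: Stack of three gold lids in one piece, 60 mm in diameter, 36 mm tall, loose bystander. Origin: centre of its underside.
- empty_jar: Empty open glass, 60 mm in diameter, 85 mm tall, loose bystander. Origin: centre of its underside.
- steel_bowl: Steel bowl, 130 mm in diameter, 60 mm tall, loose bystander. Origin: centre of its underside.
- tape_roll: Roll of blue tape lying flat, 90 mm in diameter, 25 mm tall, loose bystander. Origin: centre of its underside.
- jar_brush: Hand brush lying on the bench, loose bystander. Origin: under its middle; x along its length.

How it is judged:
On the way, in this order (a step that is already met when the one before it is completed fails the run):
1. the dial's pointer stands at the red mark (within 0.13 rad) (angle between the x axis of dial_pointer and the x axis of dial_mark, either way round below 0.13 rad), for 0.3 s.
2. after that, the lighter jar is lifted in the gripper, at least 25 mm clear of the bench, while the heavier stands on the bench (it presses on it with over 2.95 N) (((height (world z) of jar_p above 0.025 m and contact force between jar_p and the fingers above 1 N and height (world z) of jar_q below 0.006 m and contact force between jar_q and anything else above 2.95 N) or (height (world z) of jar_q above 0.025 m and contact force between jar_q and the fingers above 1 N and height (world z) of jar_p below 0.006 m and contact force between jar_p and anything else above 2.95 N))), for 0.2 s.
3. the lighter jar (it presses on the bench with under 2.9 N) stands upright on the bench again, let go (((height (world z) of jar_q below 0.006 m and angle between jar_q's own z axis and vertical below 0.1 rad and contact force between jar_q and the fingers below 0.1 N and contact force between jar_q and anything else between 1.2 and 2.9 N) or (height (world z) of jar_p below 0.006 m and angle between jar_p's own z axis and vertical below 0.1 rad and contact force between jar_p and the fingers below 0.1 N and contact force between jar_p and anything else between 1.2 and 2.9 N))), for 0.3 s.
At the end, for the whole second after the job is handed in: The heavier jar is held still by the gripper alone, upright within 0.15 rad, its underside 40 to 130 mm above the window, within 40 mm of its centre; the lighter jar stands upright on the bench, let go and at rest; the dial is within 0.13 rad of the red mark (angle between the x axis of dial_pointer and the x axis of dial_mark, either way round below 0.13 rad and ((height (world z) of jar_q below 0.006 m and angle between jar_q's own z axis and vertical below 0.1 rad and contact force between jar_q and the fingers below 0.1 N and contact force between jar_q and anything else between 1.2 and 2.9 N and linear speed of each of jar_q, jar_p below 0.02 m/s and horizontal distance between jar_p and window_center below 0.04 m and z of jar_p in the frame of window_center between 0.04 and 0.13 m and angle between jar_p's own z axis and vertical below 0.15 rad and contact force between jar_p and the fingers above 1 N and contact force between jar_p and light_box below 0.1 N) or (height (world z) of jar_p below 0.006 m and angle between jar_p's own z axis and vertical below 0.1 rad and contact force between jar_p and the fingers below 0.1 N and contact force between jar_p and anything else between 1.2 and 2.9 N and linear speed of each of jar_p, jar_q below 0.02 m/s and horizontal distance between jar_q and window_center below 0.04 m and z of jar_q in the frame of window_center between 0.04 and 0.13 m and angle between jar_q's own z axis and vertical below 0.15 rad and contact force between jar_q and the fingers above 1 N and contact force between jar_q and light_box below 0.1 N))); the arm keeps its last pose, push and grip.
It fails at once if a jar is tipped over (more than 0.6 rad) (angle between any of jar_p, jar_q's own z axis and vertical above 0.6 rad).
It fails at once if a bystander (lids, empty glass, bowl, tape, brush) is moved by more than 30 mm (distance of any of lid_stack, empty_jar, steel_bowl, tape_roll, jar_brush from where it was at the start of the episode above 0.03 m).
It also fails if it takes over 70 s, if anything falls off the work surface, if the arm or the gripper's body presses on something with over 40 N, if the wrist force passes 120 N, or if a joint passes its speed limit or range.

## Working session

There is one attempt and no reset: what is moved stays moved. The work goes in short steps, Python scripts to look and compute and a tool call to move; the robot and the scene stay as the last step left them, time stands still between calls to the robot, and variables do not carry over. Pictures are saved under pics/ and viewed, at most 10 in all, crops included, and the job is handed in when it is done.

Besides the shell and the picture viewer there is one more tool, called after "Request:" as name([rows], argument=value, ...), one row to a line, values as JSON. move_arm: Moves the arm, as the interface text tells. Its arguments: {"type":"object","properties":{"rows":{"type":"array","items":{"type":"array","items":{"type":"number"}}}},"required":["rows"]}

```bash
mkdir -p pics; cat > h.py <<'E'
import numpy as np, cv2, json
from plant import manip
def grab(n, save=None):
    f=manip.grab_frame(n)
    f={k:np.array(f[k]) for k in("img","mtx","R","t")}
    if save: cv2.imwrite(f"pics/{save}.png",f["img"])
    return f
def ray(f,uv):
    d=f["R"].T@np.linalg.inv(f["mtx"])@np.array([uv[0],uv[1],1.]); c=-f["R"].T@f["t"]
    return c,d/np.linalg.norm(d)
def onplane(f,uv,z):
    c,d=ray(f,uv); return c+d*(z-c[2])/d[2]
def tri(obs):
    A=np.zeros((3,3));b=np.zeros(3);P=[]
    for f,uv in obs:
        c,d=ray(f,uv);M=np.eye(3)-np.outer(d,d);A+=M;b+=M@c;P.append((M,c))
    X=np.linalg.solve(A,b); return X,[float(np.linalg.norm(M@(X-c))) for M,c in P]
def proj(f,X):
    p=f["mtx"]@(f["R"]@np.array(X,float)+f["t"]); return p[:2]/p[2]
E
python3 - <<'E'
from h import *
print(manip.state(), manip.tip_reach)
t=grab("top","top0");s=grab("side","side0")
for f in(t,s): print(f["mtx"].tolist(),(-f["R"].T@f["t"]).round(3),f["R"].round(3).tolist())
E
```

```text
{'time': 0.0, 'joint_pos': array([-1.27899812e+00,  5.33265415e-02,  1.61432588e+00, -7.93433736e-06,
        1.47602573e+00, -1.18974792e-01]), 'joint_vel': array([-0.00024142,  0.00117323, -0.00054207,  0.00106725, -0.00145932,
       -0.00077763]), 'joint_efforts': array([-3.83796180e-05, -3.93683195e+01, -3.70177531e+01,  5.71573295e-06,
        7.21707882e-03, -2.26603436e-05]), 'tool_pos': array([ 0.2494116 , -0.57241899,  0.24906275]), 'tool_rot': array([-1.03851481e-03,  9.78981623e-01,  2.03945811e-01, -9.39276304e-05]), 'contact_force': array([-0.82562114, -0.24748144, -0.29321318]), 'ft_torque': array([-0.00396642,  0.03462656,  0.00268917]), 'grasp_force': 0.0, 'gripper_width': 1.0028517607100742} 0.019
[[387.60833497782767, 0.0, 318.8739965466633], [0.0, 387.60833497782767, 196.45810914584249], [0.0, 0.0, 1.0]] [ 0.404 -0.044  1.348] [[0.002, -1.0, -0.001], [-0.996, -0.002, -0.089], [0.089, 0.001, -0.996]]
[[496.36118527582505, 0.0, 317.86546293856117], [0.0, 496.36118527582505, 204.3794787509177], [0.0, 0.0, 1.0]] [-0.311  1.056  1.086] [[-0.794, -0.607, -0.003], [-0.358, 0.472, -0.805], [0.491, -0.639, -0.593]]
```

View pics/top0.png

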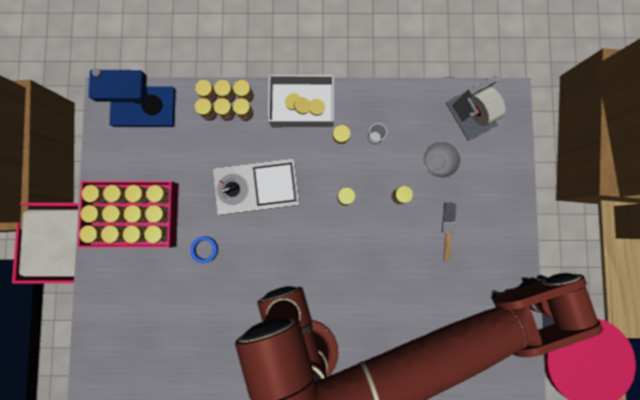

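View pics/side0.png

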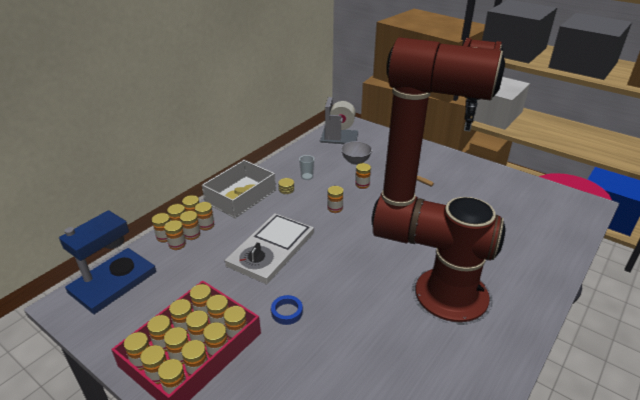

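Top view: dial at about (232,188), window at (275,184), jars at (347,196) and (404,195), lid stack at (341,133), glass at (377,133). Side view: jars at (335,199) and (363,176), dial at (257,255).

```bash
python3 - <<'E'
from h import *
t=grab("top");s=grab("side")
def lids(f,roi):
    x0,y0,x1,y1=roi;h=cv2.cvtColor(f["img"][y0:y1,x0:x1],cv2.COLOR_BGR2HSV)
    m=cv2.inRange(h,(20,90,110),(35,255,255));n,l,st,c=cv2.connectedComponentsWithStats(m)
    return [(c[i]+[x0,y0],st[i].tolist()) for i in range(1,n) if st[i][4]>25]
T=lids(t,(325,170,425,215));S=lids(s,(320,160,380,215));print(T,S)
for a in T:
    print("plane",onplane(t,a[0],.085).round(4))
    for b in S: print(tri([(t,a[0]),(s,b[0])]), onplane(s,b[0],.085).round(4))
g=cv2.cvtColor(t["img"],cv2.COLOR_BGR2HSV)
m=np.zeros(g.shape[:2],np.uint8);m[150:225,205:305]=cv2.inRange(g,(0,0,120),(179,60,255))[150:225,205:305]
c=max(cv2.findContours(m,0,2)[0],key=cv2.contourArea);r=cv2.minAreaRect(c);bx=cv2.boxPoints(r);print(r)
P=np.array([onplane(t,p,.03) for p in bx]);print(P.round(4),np.linalg.norm(np.diff(P,axis=0),axis=1))
a=cv2.resize(t["img"][150:225,205:305],None,fx=6,fy=6,interpolation=2);b=cv2.resize(s["img"][205:285,220:320],None,fx=6,fy=6,interpolation=2)
cv2.imwrite("pics/c1.png",cv2.resize(np.vstack([a,b]),None,fx=.64,fy=.64))
E
```

```text
[(array([403.46296296, 194.09259259]), [71, 16, 16, 17, 216]), (array([346.18579235, 195.19125683]), [13, 18, 17, 17, 183])] [(array([363.26966292, 166.73033708]), [37, 3, 14, 8, 89]), (array([335.21100917, 189.99082569]), [8, 26, 15, 9, 109])]
plane [ 0.525  -0.3194  0.085 ]
(array([ 0.5258743 , -0.31888606,  0.08461428]), [0.0010135562660213318, 0.0010135562660211572]) [ 0.5264 -0.3178  0.085 ]
(array([ 0.58108791, -0.31157074, -0.03833197]), [0.05620566432375673, 0.05620566432375649]) [ 0.5206 -0.1279  0.085 ]
plane [ 0.521  -0.1319  0.085 ]
(array([ 0.47260082, -0.1456672 ,  0.19655082]), [0.04372783690927526, 0.04372783690927527]) [ 0.5264 -0.3178  0.085 ]
(array([ 0.52205017, -0.13161161,  0.08224772]), [0.0009372233781159658, 0.0009372233781160561]) [ 0.5206 -0.1279  0.085 ]
((254.5, 187.0), (74.0, 99.0), 90.0)
[[0.6817 0.3507 0.03  ]
 [0.6824 0.0091 0.03  ]
 [0.4277 0.0077 0.03  ]
 [0.427  0.3436 0.03  ]] [0.34162183 0.25470533 0.33585781]
```

View pics/c1.png

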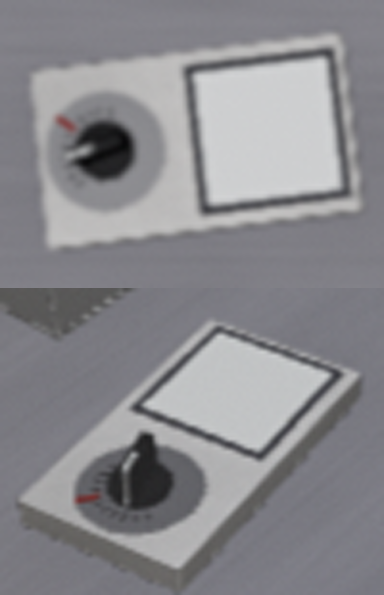

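Crop: the dial's white pointer points left and slightly down. The red mark is up-left, clockwise of it by about 0.7 rad. The window frame is clear in both views.

```bash
python3 - <<'E'
from h import *
t=grab("top");s=grab("side")
def quad(f,roi):
    x0,y0,x1,y1=roi;m=np.zeros(f["img"].shape[:2],np.uint8)
    m[y0:y1,x0:x1]=cv2.inRange(f["img"][y0:y1,x0:x1].min(2),200,255)
    c=max(cv2.findContours(m,0,2)[0],key=cv2.contourArea);q=cv2.approxPolyDP(cv2.convexHull(c),4,True)[:,0]
    k=cv2.moments(c);print(q.tolist(),cv2.contourArea(c));return q,(k["m10"]/k["m00"],k["m01"]/k["m00"])
qt,ct=quad(t,(251,155,305,215));qs,cs=quad(s,(250,210,320,260))
print("win",tri([(t,ct),(s,cs)]),onplane(t,ct,.03),onplane(s,cs,.03))
for f,q in((t,qt),(s,qs)):
    P=np.array([onplane(f,p,.03) for p in q]);print(P.round(3).tolist())
# red mark and black dial
def blob(f,roi,fn):
    x0,y0,x1,y1=roi;m=fn(f["img"][y0:y1,x0:x1]).astype(np.uint8);n,l,st,c=cv2.connectedComponentsWithStats(m);i=1+st[1:,4].argmax();return c[i]+[x0,y0],int(st[i,4])
red=lambda b:(b[...,2].astype(int)-b[...,1]>40)
rt=blob(t,(210,165,250,210),red);rs=blob(s,(230,235,275,280),red);print(rt,rs,tri([(t,rt[0]),(s,rs[0])]),onplane(t,rt[0],.03),onplane(s,rs[0],.03))
E
```

```text
[[288, 166], [292, 197], [260, 201], [257, 170]] 988.5Traceback (most recent call last):
  File "<stdin>", line 8, in <module>
  File "<stdin>", line 6, in quad
ValueError: max() iterable argument is empty
```

```bash
python3 - <<'E'
from h import *
t=grab("top");s=grab("side")
def quad(f,roi):
    x0,y0,x1,y1=roi;m=np.zeros(f["img"].shape[:2],np.uint8);b=f["img"][y0:y1,x0:x1].min(2)
    th=np.percentile(b,97)-14;print("th",th)
    m[y0:y1,x0:x1]=cv2.inRange(b,int(th),255)
    c=max(cv2.findContours(m,0,2)[0],key=cv2.contourArea);q=cv2.approxPolyDP(cv2.convexHull(c),4,True)[:,0]
    k=cv2.moments(c);print(q.tolist(),cv2.contourArea(c));return q,(k["m10"]/k["m00"],k["m01"]/k["m00"])
qt,ct=quad(t,(251,155,305,215));qs,cs=quad(s,(250,210,320,260))
print("win",tri([(t,ct),(s,cs)]),onplane(t,ct,.03),onplane(s,cs,.03))
for f,q in((t,qt),(s,qs)):
    P=np.array([onplane(f,p,.03) for p in q]);print(P.round(3).tolist())
def blob(f,roi,fn):
    x0,y0,x1,y1=roi;m=fn(f["img"][y0:y1,x0:x1]).astype(np.uint8);n,l,st,c=cv2.connectedComponentsWithStats(m);i=1+st[1:,4].argmax();return c[i]+[x0,y0],int(st[i,4])
red=lambda b:(b[...,2].astype(int)-b[...,1]>40)
rt=blob(t,(210,165,250,210),red);rs=blob(s,(230,235,275,280),red);print(rt,rs,tri([(t,rt[0]),(s,rs[0])]),onplane(t,rt[0],.03),onplane(s,rs[0],.03))
w=grab("wrist");R=w["R"];st=manip.state()
from scipy.spatial.transform import Rotation as Ro
q=st["tool_rot"];Rt=Ro.from_quat(np.roll(q,-1)).as_matrix()
print("tool axes",Rt.round(3).tolist(),"cam in tool",(Rt.T@(-R.T@w["t"]-st["tool_pos"])).round(3),(Rt.T@R.T).round(3).tolist(),w["mtx"][0,0])
E
```

```text
th 192.0
[[289, 166], [292, 197], [261, 202], [256, 170]] 1037.5
th 180.0
[[258, 235], [277, 217], [304, 227], [287, 246]] 704.0
win (array([0.5667833 , 0.11117336, 0.02804621]), [0.0013097870104341605, 0.0013097870104341416]) [0.5654609 0.1101777 0.03     ] [0.56639587 0.11346758 0.03      ]
[[0.626, 0.06, 0.03], [0.52, 0.049, 0.03], [0.502, 0.155, 0.03], [0.612, 0.174, 0.03]]
[[0.617, 0.174, 0.03], [0.631, 0.063, 0.03], [0.522, 0.049, 0.03], [0.505, 0.158, 0.03]]
(array([221.66666667, 181.83333333]), 6) (array([241.83333333, 259.33333333]), 6) (array([0.57288121, 0.29160828, 0.03135739]), [0.0022681057517112595, 0.0022681057517111016]) [0.57120665 0.29051494 0.03      ] [0.57626396 0.29152131 0.03      ]
tool axes [[0.917, 0.399, -0.0], [0.399, -0.917, 0.0], [-0.0, -0.0, -1.0]] cam in tool [ 0.076 -0.002 -0.124] [[0.001, -0.955, -0.297], [1.0, 0.0, 0.001], [-0.001, -0.297, 0.955]] 350.0287014355803
```

Request:
move_arm([
  [2.7, -2.9, 0, 0, 0, 0, 1],
  [2.7, -2.9, 0, 0, 0, 0, 1],
  [2.7, -2.9, 0, 0, 0, 0, 1],
  [2.7, -2.9, 0, 0, 0, 0, 1],
  [2.7, -2.9, 0, 0, 0, 0, 1],
  [2.7, -2.9, 0, 0, 0, 0, 1],
  [2.7, -2.9, 0, 0, 0, 0, 1],
  [2.7, -2.9, 0, 0, 0, 0, 1],
  [2.7, -2.9, 0, 0, 0, 0, 1],
  [2.7, -2.9, 0, 0, 0, 0, 1],
  [2.7, -2.9, 0, 0, 0, 0, 1],
  [2.7, -2.9, 0, 0, 0, 0, 1],
  [2.7, -2.9, 0, 0, 0, 0, 1],
  [2.7, -2.9, 0, 0, 0, 0, 1],
  [2.7, -2.9, 0, 0, 0, 0, 1],
  [2.7, -2.9, 0, 0, 0, 0, 1],
  [2.7, -2.9, 0, 0, 0, 0, 1],
  [2.7, -2.9, 0, 0, 0, 0, 1],
  [2.7, -2.9, 0, 0, 0, 0, 1],
  [2.7, -2.9, 0, 0, 0, 0, 1],
])

```text
time: 2.12
tool_pos: [0.5133, 0.1766, 0.2506]
tool_rot: [0.0, 0.979, 0.204, 0.0]
contact_force: [1.3, -0.0, 0.5]
gripper_width: 1.002
grasp_force: 0.0
```

Request:
move_arm([
  [2.1, -2.1, 0, 0, 0, 0, 1],
  [2.1, -2.1, 0, 0, 0, 0, 1],
  [2, -2.2, 0, 0, 0, 0, 1],
  [0, 0, 0, 0, 0, -6.9, 1],
  [0, 0, 0, 0, 0, -6.9, 1],
  [0, 0, 0, 0, 0, -6.9, 1],
  [0, 0, 0, 0, 0, -6.9, 1],
  [0, 0, 0, 0, 0, -6.9, 1],
  [0, 0, 0, 0, 0, -6.9, 1],
  [0, 0, 0, 0, 0, -6.9, 1],
  [0, 0, 0, 0, 0, -6.9, 1],
  [0, 0, 0, 0, 0, -6.9, 1],
  [0, 0, 0, 0, 0, -6.9, 1],
  [0, 0, 0, 0, 0, -6.9, 1],
  [0, 0, 0, 0, 0, 0, 1],
])

```text
time: 3.37
tool_pos: [0.5443, 0.2578, 0.2504]
tool_rot: [0.0, 0.646, 0.763, 0.0]
contact_force: [-0.1, 0.8, 0.1]
gripper_width: 1.004
grasp_force: 0.0
```

```bash
python3 - <<'E'
from h import *
w=grab("wrist","w1");s=manip.state();print(s["tool_pos"],s["tool_rot"],s["time"],s["joint_pos"].round(2))
E
```

```text
[0.54433791 0.25783534 0.2503729 ] [3.45438712e-05 6.47482244e-01 7.62080534e-01 3.98772568e-05] 3.4167 [ 0.32 -0.    1.67 -0.    1.48  0.16]
```

View pics/w1.png

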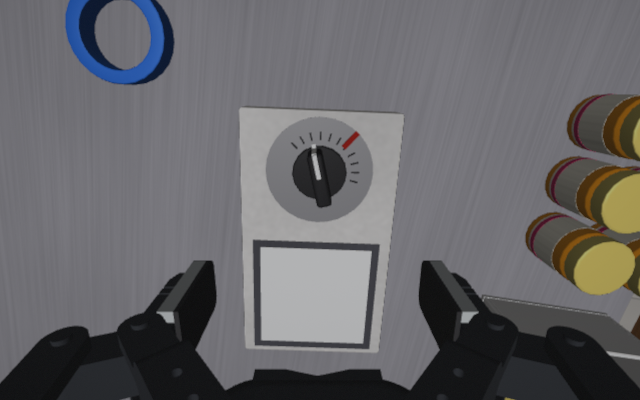

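Wrist view: black skirt at about (319,172), white pointer from (314,147) to (319,180), red mark at (351,140), window at (314,292).

```bash
cat > dial.py <<'E'
from h import *
def dial(f,roi=(230,90,410,250)):
    x0,y0,x1,y1=roi;b=f["img"][y0:y1,x0:x1].astype(int)
    def big(m):
        n,l,st,c=cv2.connectedComponentsWithStats(m.astype(np.uint8));i=1+st[1:,4].argmax();ys,xs=np.nonzero(l==i)
        return np.c_[xs+x0,ys+y0].astype(float)
    def ax(f,p,z):
        P=np.array([onplane(f,q,z)[:2] for q in p]);c=P.mean(0);e,v=np.linalg.eigh(np.cov((P-c).T));return c,v[:,1],np.ptp((P-c)@v[:,1]),np.ptp((P-c)@v[:,0])
    red=big(b[...,2]-b[...,1]>50)
    inner=(b.max(2)<70);blk=big(inner)
    h=cv2.convexHull(blk.astype(np.float32))[:,0]; m=np.zeros(f["img"].shape[:2],np.uint8);cv2.fillConvexPoly(m,h.astype(int),1)
    m=m[y0:y1,x0:x1]; wht=big((b.min(2)>150)&(cv2.dilate(m,np.ones((7,7)))>0))
    return red,blk,wht,ax
E
python3 - <<'E'
from dial import *
from dial import dial
w=grab("wrist");red,blk,wht,ax=dial(w)
for n,p,z in(("red",red,.03),("blk",blk,.045),("wht",wht,.071)):
    c,v,L,W=ax(w,p,z);print(n,len(p),p.mean(0).round(1),c.round(4),np.degrees(np.arctan2(v[1],v[0])).round(1),L.round(4),W.round(4))
b=w["img"].astype(int)
# window & box
m=(b.min(2)>195).astype(np.uint8);m[:,:235]=0;m[:,410:]=0;m[:235]=0
c=max(cv2.findContours(m,0,2)[0],key=cv2.contourArea);q=cv2.approxPolyDP(cv2.convexHull(c),4,True)[:,0]
P=np.array([onplane(w,p,.03) for p in q]);print(q.tolist(),P.round(4).tolist(),P.mean(0))
for p in((241,108),(404,114),(379,352),(246,349)):print(onplane(w,p,.03).round(4))
# gray disc ellipse
E
```

```text
red 94 [349.8 140.1] [0.571  0.2919] 56.6 0.0192 0.0046
blk 2170 [319.5 174.4] [0.5467 0.2563] 103.7 0.0609 0.0521
wht 91 [316.  166.5] [0.5413 0.2692] 111.6 0.0226 0.0034Traceback (most recent call last):
  File "<stdin>", line 9, in <module>
ValueError: max() iterable argument is empty
```

Request:
move_arm([
  [-0.25, 0.2, 0, 0, 0, 0, 1],
  [0, 0, 3.5, 0, 0, -6.1, 1],
  [0, 0, 3.5, 0, 0, -6.1, 1],
  [0, 0, 3.5, 0, 0, 0, 1],
  [0, 0, 3.0, 0, 0, 0, 0.4],
  [0, 0, 2.5, 0, 0, 0, 0],
  [0, 0, 1.7, 0, 0, 0, 0],
  [0, 0, 0.9, 0, 0, 0, 0],
  [0, 0, 0, 0, 0, 0, -0.2],
  [0, 0, 0, 0, 0, 0, -1],
  [0, 0, 0, 0, 0, 0, -1],
  [0, 0, 0, 0, 0, 0, -1],
  [0, 0, 0, 0, 0, 0, -1],
  [0, 0, 0, 0, 0, 0, -1],
  [0, 0, 0, 0, 0, 0, -1],
  [0, 0, 0, 0, 0, 0, -1],
])

```text
time: 4.8
tool_pos: [0.5467, 0.2555, 0.066]
tool_rot: [0.0, 0.562, 0.827, -0.0]
contact_force: [-4.9, -2.6, 2.4]
gripper_width: 0.151
grasp_force: 60.3
```

```bash
python3 - <<'E'
from h import *
w=grab("wrist","w2");s=manip.state();print({k:np.round(v,3) for k,v in s.items()})
E
```

```text
{'time': np.float64(4.85), 'joint_pos': array([ 3.140e-01,  1.830e-01,  1.797e+00, -1.000e-03,  1.161e+00,
       -6.300e-02]), 'joint_vel': array([ 0.001, -0.001,  0.   ,  0.001, -0.001,  0.   ]), 'joint_efforts': array([  0.266, -39.844, -34.144,   0.223,  -1.294,  -0.042]), 'tool_pos': array([0.547, 0.256, 0.066]), 'tool_rot': array([ 0.   ,  0.562,  0.827, -0.   ]), 'contact_force': array([-4.33 , -3.584,  1.255]), 'ft_torque': array([-0.401,  0.658, -0.003]), 'grasp_force': np.float64(60.331), 'gripper_width': np.float64(0.151)}
```

View pics/w2.png

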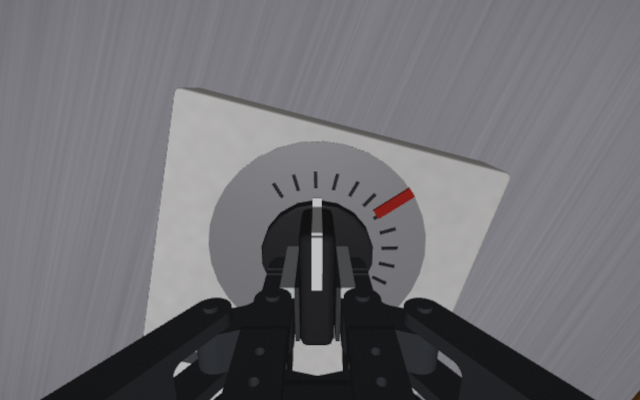

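Wrist view: the bar is gripped, pointer upright in the picture along x≈317. The red mark runs from (376,214) to (412,192).

```bash
python3 - <<'E'
from dial import *
from dial import dial
w=grab("wrist");red,blk,wht,ax=dial(w,(200,100,440,300))
c,v,L,W=ax(w,red,.03);print(len(red),c,np.degrees(np.arctan2(v[1],v[0])),L,W,"axis",c-.044*v*np.sign(v[1]))
p=np.array([317.,200]);q=np.array([317.,285])
d=onplane(w,p,.071)-onplane(w,q,.071);print(np.degrees(np.arctan2(d[1],d[0])))
E
```

```text
421 [0.57171582 0.29228274] 55.79338514585126 0.020169889750035346 0.005111401782187579 axis [0.54697995 0.25589405]
111.65119197676248
```

Request:
move_arm([
  [0, 0, 0, 0, 0, 3.8, -1],
  [0, 0, 0, 0, 0, 6, -1],
  [0, 0, 0, 0, 0, 6, -1],
  [0, 0, 0, 0, 0, 6, -1],
  [0, 0, 0, 0, 0, 6, -1],
  [0, 0, 0, 0, 0, 6, -1],
  [0, 0, 0, 0, 0, 6, -1],
  [0, 0, 0, 0, 0, 6, -1],
  [0, 0, 0, 0, 0, 6, -1],
  [0, 0, 0, 0, 0, 4, -1],
  [0, 0, 0, 0, 0, 0, -1],
  [0, 0, 0, 0, 0, 0, -1],
  [0, 0, 0, 0, 0, 0, -1],
])

```text
time: 5.98
tool_pos: [0.547, 0.2554, 0.0659]
tool_rot: [0.001, 0.883, 0.469, -0.0]
contact_force: [-4.4, -3.6, 4.7]
gripper_width: 0.152
grasp_force: 60.5
```

```bash
python3 - <<'E'
from dial import *
from dial import dial
w=grab("wrist","w3");red,blk,wht,ax=dial(w,(200,100,440,300))
c,v,L,W=ax(w,red,.03);print(len(red),c,np.degrees(np.arctan2(v[1],v[0])),L,W)
b=w["img"].astype(int);row=[]
for r in range(205,290,5):
    x=[i for i in range(300,335) if b[r,i].min()>150]; row.append((np.mean(x) if x else None,r))
print(row)
s=manip.state();print(s["tool_pos"],np.degrees(2*np.arctan2(s["tool_rot"][2],s["tool_rot"][1])),s["gripper_width"],s["contact_force"])
E
```

```text
473 [0.57056053 0.29236245] 55.98300492207835 0.019835706308114383 0.004732374032744652
[(np.float64(317.0), 205), (None, 210), (None, 215), (None, 220), (None, 225), (None, 230), (np.float64(317.0), 235), (np.float64(317.0), 240), (np.float64(317.0), 245), (np.float64(317.0), 250), (np.float64(317.0), 255), (np.float64(317.0), 260), (np.float64(317.0), 265), (np.float64(317.0), 270), (np.float64(317.0), 275), (np.float64(316.5), 280), (np.float64(317.0), 285)]
[0.54703482 0.255351   0.06595101] 55.951314660371864 0.15074437841317823 [-4.2784703  -3.55591343  4.06192603]
```

Request:
move_arm([
  [0, 0, 0, 0, 0, 0, 1],
  [0, 0, 0, 0, 0, 0, 1],
  [0, 0, 0, 0, 0, 0, 1],
  [0, 0, 0, 0, 0, 0, 1],
  [0, 0, 0, 0, 0, 0, 1],
  [0, 0, -3.3, 0, 0, 0, 1],
  [0, 0, -3.4, 0, 0, 0, 1],
  [0, 0, -3.4, 0, 0, 0, 1],
  [0, 0, -3.4, 0, 0, 0, 1],
  [0, 0, 0, 0, 0, 0, 1],
])

```text
time: 6.87
tool_pos: [0.5509, 0.2572, 0.2089]
tool_rot: [0.001, 0.883, 0.468, 0.007]
contact_force: [1.1, -0.3, 1.5]
gripper_width: 1.002
grasp_force: 0.0
```

```bash
python3 - <<'E'
from dial import *
from dial import dial
w=grab("wrist","w4");red,blk,wht,ax=dial(w,(200,80,440,270))
for n,p,z in(("red",red,.03),("wht",wht,.071)):
    c,v,L,W=ax(w,p,z);print(n,len(p),p.mean(0).round(1),c.round(4),np.degrees(np.arctan2(v[1],v[0])).round(1),L.round(4),W.round(4))
s=manip.state();print(s["tool_pos"],s["contact_force"])
E
```

```text
red 138 [312.5 136. ] [0.5706 0.2923] 55.7 0.0188 0.0043
wht 111 [312.5 181.4] [0.5537 0.2674] 55.5 0.0215 0.0024
[0.54960504 0.25673485 0.20537028] [ 0.50040748 -0.2949391   0.00214549]
```

Request:
move_arm([
  [-3.34, 1.96, 0, 0, 0, 0, 1],
  [-3.34, 1.96, 0, 0, 0, 0, 1],
  [-3.34, 1.96, 0, 0, 0, 0, 1],
  [-3.34, 1.96, 0, 0, 0, 0, 1],
  [-3.34, 1.96, 0, 0, 0, 0, 1],
  [-3.34, 1.96, 0, 0, 0, 0, 1],
  [-3.34, 1.96, 0, 0, 0, 0, 1],
  [-3.34, 1.96, 0, 0, 0, 0, 1],
  [-3.34, 1.96, 0, 0, 0, 0, 1],
  [-3.34, 1.96, 0, 0, 0, 0, 1],
  [0, 0, 0, 0, 0, 0, 1],
  [0, 0, 0, 0, 0, 0, 1],
])

```text
time: 7.92
tool_pos: [0.5205, -0.1323, 0.1979]
tool_rot: [-0.001, 0.884, 0.467, -0.001]
contact_force: [-0.3, -0.1, 0.7]
gripper_width: 1.004
grasp_force: 0.0
```

```bash
python3 - <<'E'
from h import *
w=grab("wrist","w5");s=manip.state();print(s["tool_pos"],s["tool_rot"],s["contact_force"],proj(w,(.5225,-.131,.085)),proj(w,(.526,-.319,.085)))
h=cv2.cvtColor(w["img"],cv2.COLOR_BGR2HSV);m=cv2.inRange(h,(20,90,110),(35,255,255))
n,l,st,c=cv2.connectedComponentsWithStats(m)
for i in range(1,n):
    if st[i,4]>200: print(st[i],c[i].round(1),onplane(w,c[i],.085).round(4))
E
```

```text
[ 0.5207202  -0.13095623  0.19799422] [-9.88419645e-04  8.83988791e-01  4.67506795e-01 -4.87322355e-04] [-0.1054152  -0.49950908 -0.70823821] [320.33345652 198.91806186] [449.50243776 372.92693325]
[ 516    0   82   47 3003] [553.2  19.4] [ 0.7048 -0.1161  0.085 ]
[ 278  161   77   74 4476] [316.4 197.7] [ 0.5207 -0.1287  0.085 ]
[416 349  24  31 246] [425.3 362.6] [ 0.5144 -0.2982  0.085 ]
```

View pics/w5.png

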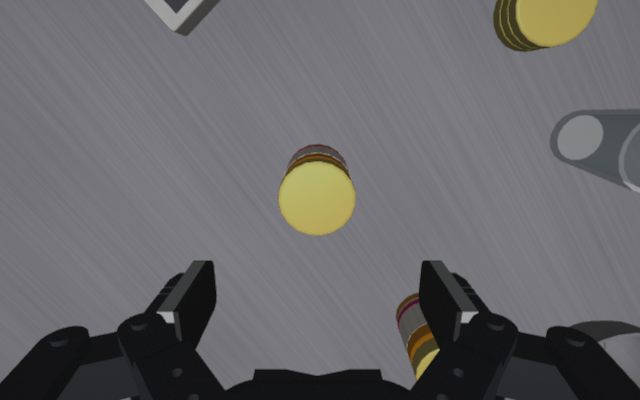

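Wrist view: jar A's lid at (316,198), centred between the jaws. The second jar is at (425,360), the lid stack top right and the glass at right are clear.

Request:
move_arm([
  [0.1, 0, 3.5, 0, 0, 0, 1],
  [0, 0, 3.5, 0, 0, 0, 1],
  [0, 0, 3.5, 0, 0, 0, 1],
  [0, 0, 2.5, 0, 0, 0, 1],
  [0, 0, 1.3, 0, 0, 0, 1],
  [0, 0, 0.5, 0, 0, 0, 1],
  [0, 0, 0, 0, 0, 0, 1],
  [0, 0, 0, 0, 0, 0, 0.5],
  [0, 0, 0, 0, 0, 0, -1],
  [0, 0, 0, 0, 0, 0, -1],
  [0, 0, 0, 0, 0, 0, -1],
  [0, 0, 0, 0, 0, 0, -1],
  [0, 0, 0, 0, 0, 0, -1],
  [0, 0, 0, 0, 0, 0, -1],
])

```text
time: 9.13
tool_pos: [0.5237, -0.1305, 0.0539]
tool_rot: [0.001, 0.884, 0.468, 0.002]
contact_force: [0.4, 1.4, 7.3]
gripper_width: 0.644
grasp_force: 63.7
```

Request:
move_arm([
  [0, 0, -0.6, 0, 0, 0, -1],
  [0, 0, -1.2, 0, 0, 0, -1],
  [0, 0, -1.2, 0, 0, 0, -1],
  [0, 0, -1, 0, 0, 0, -1],
  [0, 0, -0.5, 0, 0, 0, -1],
  [0, 0, 0, 0, 0, 0, -1],
  [0, 0, 0, 0, 0, 0, -1],
  [0, 0, 0, 0, 0, 0, -1],
  [0, 0, 0, 0, 0, 0, -1],
  [0, 0, 0, 0, 0, 0, -1],
  [0, 0, 0, 0, 0, 0, -1],
])

```text
time: 10.05
tool_pos: [0.5215, -0.1298, 0.0957]
tool_rot: [-0.0, 0.884, 0.468, -0.0]
contact_force: [0.5, -0.9, -2.2]
gripper_width: 0.644
grasp_force: 63.7
```

```bash
cat > wt.py <<'E'
from h import *
F=[]
for i in range(10):
    manip.grab_frame("wrist");s=manip.state();F.append(np.r_[s["contact_force"],s["joint_efforts"]])
F=np.array(F);print(F.mean(0).round(3),F.std(0).round(2)[:3]);print({k:np.round(s[k],4) for k in("tool_pos","tool_rot","gripper_width","grasp_force","time")})
E
python3 wt.py
```

```text
[-1.2700e-01 -7.2000e-02 -2.3730e+00  1.0000e-03 -3.4087e+01 -3.4350e+01
 -5.0000e-03  4.0000e-03  0.0000e+00] [0.34 0.5  0.54]
{'tool_pos': array([ 0.5219, -0.1299,  0.0963]), 'tool_rot': array([0.    , 0.8836, 0.4682, 0.    ]), 'gripper_width': np.float64(0.6442), 'grasp_force': np.float64(63.7466), 'time': np.float64(10.55)}
```

Request:
move_arm([
  [0, 0, 1.2, 0, 0, 0, -1],
  [0, 0, 1.4, 0, 0, 0, -1],
  [0, 0, 0.9, 0, 0, 0, -1],
  [0, 0, 0.4, 0, 0, 0, -1],
  [0, 0, 0.2, 0, 0, 0, -1],
  [0, 0, 0.15, 0, 0, 0, -1],
  [0, 0, 0, 0, 0, 0, -1],
  [0, 0, 0, 0, 0, 0, -1],
  [0, 0, 0, 0, 0, 0, -1],
])

```text
time: 11.3
tool_pos: [0.5224, -0.1301, 0.0542]
tool_rot: [0.001, 0.884, 0.468, 0.0]
contact_force: [0.5, 0.3, -2.1]
gripper_width: 0.642
grasp_force: 64.1
```

```bash
python3 wt.py
```

```text
[-6.6000e-02  4.8000e-02 -2.3170e+00  6.0000e-03 -3.5095e+01 -3.2609e+01
 -3.0000e-03  2.0000e-03 -0.0000e+00] [0.44 0.67 0.65]
{'tool_pos': array([ 0.522 , -0.13  ,  0.0539]), 'tool_rot': array([1.000e-04, 8.836e-01, 4.682e-01, 1.000e-04]), 'gripper_width': np.float64(0.6434), 'grasp_force': np.float64(64.0784), 'time': np.float64(11.8)}
```

Request:
move_arm([
  [0, 0, 0.1, 0, 0, 0, -1],
  [0, 0, 0.1, 0, 0, 0, -1],
  [0, 0, 0, 0, 0, 0, -1],
  [0, 0, 0, 0, 0, 0, -1],
  [0, 0, 0, 0, 0, 0, -1],
])

```text
time: 12.22
tool_pos: [0.5221, -0.13, 0.0539]
tool_rot: [-0.0, 0.884, 0.468, -0.0]
contact_force: [-7.5, 2.6, 11.0]
gripper_width: 0.643
grasp_force: 64.9
```

```bash
python3 wt.py
```

```text
[-6.7510e+00  2.1130e+00  1.0930e+01 -2.5000e-01 -2.9519e+01 -3.0260e+01
  9.5000e-02 -1.9090e+00 -1.0000e-02] [0.42 0.42 0.58]
{'tool_pos': array([ 0.5221, -0.13  ,  0.0539]), 'tool_rot': array([-3.000e-04,  8.836e-01,  4.683e-01, -4.000e-04]), 'gripper_width': np.float64(0.642), 'grasp_force': np.float64(64.8537), 'time': np.float64(12.7167)}
```

Request:
move_arm([
  [0, 0, -0.1, 0, 0, 0, -1],
  [0, 0, 0, 0, 0, 0, 0.5],
  [0, 0, 0, 0, 0, 0, 1],
  [0, 0, 0, 0, 0, 0, 1],
  [0, 0, 0, 0, 0, 0, 1],
  [0, 0, 0, 0, 0, 0, 1],
  [0, 0, -2.5, 0, 0, 0, 1],
  [0, 0, -3.7, 0, 0, 0, 1],
  [0, 0, -3.7, 0, 0, 0, 1],
  [0, 0, -3.7, 0, 0, 0, 1],
  [-3.09, 2.18, 0, 0, 0, 0, 1],
  [-3.09, 2.18, 0, 0, 0, 0, 1],
  [-3.09, 2.18, 0, 0, 0, 0, 1],
  [-3.09, 2.18, 0, 0, 0, 0, 1],
  [-3.09, 2.18, 0, 0, 0, 0, 1],
  [0, 0, 0, 0, 0, 0, 1],
  [0, 0, 0, 0, 0, 0, 1],
])

```text
time: 14.13
tool_pos: [0.5249, -0.3206, 0.1884]
tool_rot: [-0.0, 0.884, 0.467, -0.0]
contact_force: [-0.1, 0.3, -0.5]
gripper_width: 1.002
grasp_force: 0.0
```

```bash
python3 - <<'E'
from h import *
w=grab("wrist","w6");s=manip.state();print(s["tool_pos"],s["tool_rot"],s["contact_force"],s["time"])
h=cv2.cvtColor(w["img"],cv2.COLOR_BGR2HSV);m=cv2.inRange(h,(20,90,110),(35,255,255))
n,l,st,c=cv2.connectedComponentsWithStats(m)
for i in range(1,n):
    if st[i,4]>200: print(st[i],c[i].round(1),onplane(w,c[i],.085).round(4))
t=grab("top");s=grab("side")
def lids(f,roi):
    x0,y0,x1,y1=roi;h=cv2.cvtColor(f["img"][y0:y1,x0:x1],cv2.COLOR_BGR2HSV)
    n,l,st,c=cv2.connectedComponentsWithStats(cv2.inRange(h,(20,90,110),(35,255,255)));return [(c[i]+[x0,y0]) for i in range(1,n) if st[i][4]>25]
for a in lids(t,(325,170,425,215)):
  for b in lids(s,(320,160,380,215)): print(tri([(t,a),(s,b)]))
E
```

```text
[ 0.52504294 -0.31922878  0.18830537] [-5.81059588e-04  8.83922643e-01  4.67632786e-01 -2.27691147e-05] [-0.27386623  0.11611197 -0.33277958] 14.1833
[ 278  164   80   77 4814] [317.6 201.9] [ 0.5259 -0.3177  0.085 ]
(array([ 0.47339291, -0.14672626,  0.19589207]), [0.04372263536463642, 0.0437226353646365])
(array([ 0.5228202 , -0.13282173,  0.08168929]), [0.0008399177587463654, 0.000839917758746358])
```

View pics/w6.png

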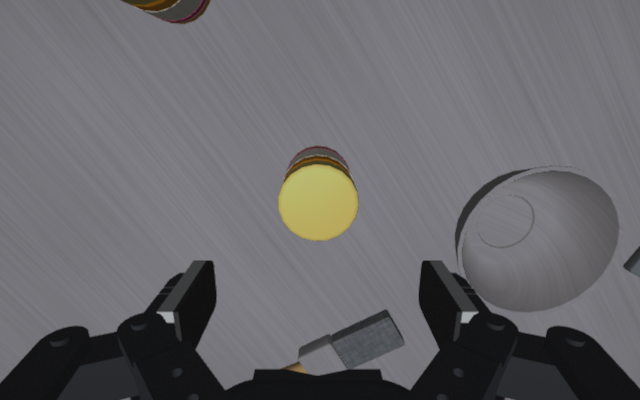

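Wrist view: jar B's lid at (317,202), centred. The bowl at (537,240) and brush at (350,345) are clear of the fingers. Jar A stands upright where I put it.

Request:
move_arm([
  [0.1, 0, 3.5, 0, 0, 0, 1],
  [0, 0, 3.5, 0, 0, 0, 1],
  [0, 0, 3.0, 0, 0, 0, 1],
  [0, 0, 2.0, 0, 0, 0, 1],
  [0, 0, 1.2, 0, 0, 0, 1],
  [0, 0, 0.4, 0, 0, 0, 1],
  [0, 0, 0, 0, 0, 0, 1],
  [0, 0, 0, 0, 0, 0, 0.5],
  [0, 0, 0, 0, 0, 0, -1],
  [0, 0, 0, 0, 0, 0, -1],
  [0, 0, 0, 0, 0, 0, -1],
  [0, 0, 0, 0, 0, 0, -1],
  [0, 0, 0, 0, 0, 0, -1],
  [0, 0, 0, 0, 0, 0, -1],
])

```text
time: 15.45
tool_pos: [0.5272, -0.3191, 0.0553]
tool_rot: [0.002, 0.884, 0.468, 0.001]
contact_force: [-0.0, 0.8, 5.8]
gripper_width: 0.641
grasp_force: 64.2
```

Request:
move_arm([
  [0, 0, -0.6, 0, 0, 0, -1],
  [0, 0, -1.2, 0, 0, 0, -1],
  [0, 0, -1.2, 0, 0, 0, -1],
  [0, 0, -1, 0, 0, 0, -1],
  [0, 0, -0.5, 0, 0, 0, -1],
  [0, 0, 0, 0, 0, 0, -1],
  [0, 0, 0, 0, 0, 0, -1],
  [0, 0, 0, 0, 0, 0, -1],
  [0, 0, 0, 0, 0, 0, -1],
  [0, 0, 0, 0, 0, 0, -1],
  [0, 0, 0, 0, 0, 0, -1],
])

```text
time: 16.37
tool_pos: [0.5256, -0.3179, 0.0971]
tool_rot: [-0.001, 0.884, 0.468, -0.0]
contact_force: [-0.6, 0.3, -3.3]
gripper_width: 0.646
grasp_force: 64.1
```

```bash
python3 wt.py
```

```text
[ 2.4000e-02 -3.5500e-01 -3.4810e+00  1.0000e-03 -4.2789e+01 -3.5243e+01
 -6.0000e-03  3.0000e-03  0.0000e+00] [0.57 0.58 0.4 ]
{'tool_pos': array([ 0.5259, -0.3182,  0.0978]), 'tool_rot': array([0.    , 0.8836, 0.4682, 0.    ]), 'gripper_width': np.float64(0.6416), 'grasp_force': np.float64(64.0679), 'time': np.float64(16.8667)}
```

Request:
move_arm([
  [0, 0, -1.5, 0, 0, 0, -1],
  [0, 0, -3, 0, 0, 0, -1],
  [0, 0, -3, 0, 0, 0, -1],
  [0, 0, -1.9, 0, 0, 0, -1],
  [0, 0, -0.8, 0, 0, 0, -1],
  [0, 0, 0, 0, 0, 0, -1],
])

```text
time: 17.37
tool_pos: [0.5271, -0.319, 0.2029]
tool_rot: [0.002, 0.884, 0.468, 0.001]
contact_force: [0.1, -0.3, -4.0]
gripper_width: 0.646
grasp_force: 64.5
```

Request:
move_arm([
  [1.0, -0.55, 0, 0, 0, 0, -1],
  [1.9, -1.05, 0, 0, 0, 0, -1],
  [2.5, -1.37, 0, 0, 0, 0, -1],
  [2.5, -1.37, 0, 0, 0, 0, -1],
  [2.5, -1.37, 0, 0, 0, 0, -1],
  [2.5, -1.37, 0, 0, 0, 0, -1],
  [2.5, -1.37, 0, 0, 0, 0, -1],
  [2.5, -1.37, 0, 0, 0, 0, -1],
  [2.5, -1.37, 0, 0, 0, 0, -1],
  [2.5, -1.37, 0, 0, 0, 0, -1],
  [2.5, -1.37, 0, 0, 0, 0, -1],
  [2.5, -1.37, 0, 0, 0, 0, -1],
  [2.5, -1.37, 0, 0, 0, 0, -1],
  [2.5, -1.37, 0, 0, 0, 0, -1],
  [2.4, -1.32, 0, 0, 0, 0, -1],
  [1.7, -0.95, 0, 0, 0, 0, -1],
  [0.8, -0.44, 0, 0, 0, 0, -1],
  [0, 0, 0, 0, 0, 0, -1],
  [0, 0, 0, 0, 0, 0, -1],
])

```text
time: 18.95
tool_pos: [0.5654, 0.1111, 0.1981]
tool_rot: [-0.0, 0.883, 0.469, -0.002]
contact_force: [0.4, 0.4, -3.0]
gripper_width: 0.642
grasp_force: 64.5
```

Request:
move_arm([
  [0, 0, 0.8, 0, 0, 0, -1],
  [0, 0, 1, 0, 0, 0, -1],
  [0, 0, 0.9, 0, 0, 0, -1],
  [0, 0, 0.6, 0, 0, 0, -1],
  [0, 0, 0.2, 0, 0, 0, -1],
  [0, 0, 0, 0, 0, 0, -1],
  [0, 0, 0, 0, 0, 0, -1],
  [0, 0, 0, 0, 0, 0, -1],
  [0, 0, 0, 0, 0, 0, -1],
])

```text
time: 19.7
tool_pos: [0.5669, 0.1112, 0.1655]
tool_rot: [0.0, 0.884, 0.468, 0.001]
contact_force: [1.1, 0.3, -4.1]
gripper_width: 0.643
grasp_force: 64.5
```

```bash
python3 wt.py; python3 - <<'E'
from h import *
t=grab("top");s=grab("side")
a=cv2.resize(t["img"][120:225,200:360],None,fx=4,fy=4)[:, :640];b=cv2.resize(s["img"][110:285,220:380],None,fx=2.4,fy=2.4)
b=cv2.copyMakeBorder(b,0,0,0,0,0);a=cv2.resize(a,(400,262));b=cv2.resize(b,(290,317))
o=np.zeros((320,700,3),np.uint8);o[:262,:400]=a;o[:317,405:695]=b;cv2.imwrite("pics/fin.png",o)
def lids(f,roi):
    x0,y0,x1,y1=roi;h=cv2.cvtColor(f["img"][y0:y1,x0:x1],cv2.COLOR_BGR2HSV)
    n,l,st,c=cv2.connectedComponentsWithStats(cv2.inRange(h,(20,90,110),(35,255,255)));return [(c[i]+[x0,y0]) for i in range(1,n) if st[i][4]>25]
for a in lids(t,(325,170,425,215)):
  for b in lids(s,(320,160,380,215)): print(tri([(t,a),(s,b)]))
E
```

```text
[ 6.3000e-02 -1.0700e-01 -3.2970e+00 -1.0000e-02 -3.7584e+01 -3.7249e+01
 -5.0000e-03  2.0000e-03 -0.0000e+00] [0.38 0.63 0.89]
{'tool_pos': array([0.5664, 0.1112, 0.1648]), 'tool_rot': array([-0.    ,  0.8836,  0.4682,  0.    ]), 'gripper_width': np.float64(0.6435), 'grasp_force': np.float64(64.5117), 'time': np.float64(20.2)}
(array([ 0.52300447, -0.13278941,  0.08164366]), [0.0006703768908884493, 0.0006703768908883396])
```

View pics/fin.png

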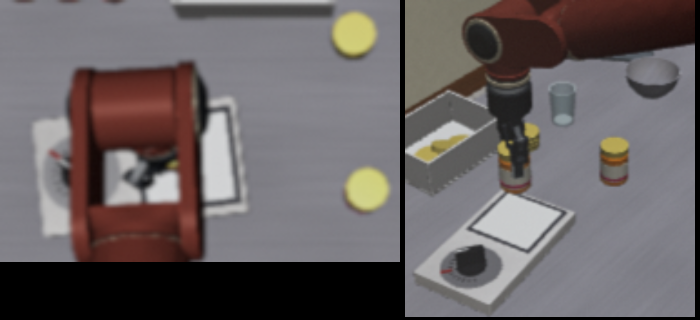

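The final view shows the heavier jar held upright above the window, at about (515,165) in the composite. The lighter jar is standing at (614,160), and the dial pointer is at the red mark.

```bash
python3 -c "
from plant import manip
print(manip.job_done())"
```

```text
the job is handed in; nothing more can be done
None
```

I handed the job in at about 20 s of robot time: the dial is on the red mark (within about 0.5° by camera), the lighter jar (about 2.4 N) is back upright on the bench, and the heavier jar (about 3.5 N) is held still and upright about 80 mm above the window's centre; the hand-in gave no verdict.

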